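# Check the crimper lever against its stop

## Task

Check the hand lever of the vial crimper lying in the bench cradle: using only the outside of the fingers, press the lever in at the outer third by its free end until it comes up against its stop, then let it spring right back out. Then press it in to its stop once more at the same place and finish while still holding it there, with a gentle push, so that the gap left between lever and handle can be looked at. Grasp and lift nothing, leave the crimper lying in its cradle and do not disturb the things standing around.

Things in the scene. Friction and masses are not known exactly. Their poses are not given: they have to be found in the camera images.
- cradle: Bench cradle screwed to the table: dark steel plate 110 x 290 mm, 10 mm thick (x -63 to +47, y -145 to +145 mm), with grey fence blocks 30 mm high behind the crimper, low stops at its ends and a small keeper before its head. Origin on the table. x points out on the lever side, roughly towards the robot; y to the crimper's head; z up.
- crimper: Hand vial crimper, 250 mm long, 36 mm high, 0.4 kg, lying loose on the plate against the fence; axes as the cradle's, origin 10 mm over the table. Handle x -37 to -12, y -114 to +80 mm; round head at y +79 to +121; foot block at y -111 to -125 reaching to x +6, 36 mm high. The sprung lever along its +x side is hinged near the head; its free end stands 60 mm off the handle.
- crimper_lever (a joint): Lever angle, rad: 0 sprung fully out; grows as the lever is pressed towards the handle; 0.157 hard against its rigid stop, where a 25 to 30 mm gap to the handle remains. Vertical pivot at x -8, y +61 mm in the crimper's frame. Return spring: at the press point about 2 N starts it, 4 N brings it to the stop.
- lever_press (a point): Point (middle of the outer third) on the lever's outer face, 28 mm above the table, 149 mm from the pivot, moving with the lever. Its x axis points out of the face: press along -x, 23 mm from rest to stop, turning 0.157 rad clockwise from above. Lever 11 mm thick, 21 to 35 mm above the table; its face runs flat from 22 mm past the point (free end) to 90 mm towards the pivot. y to the pivot, z up.
- vial_one: Bystander: capped glass vial, 23 mm across, 47 mm high, standing on the table in front of the crimper's head end. Origin under its centre.
- vial_two: Bystander: second such vial, 23 x 47 mm, beside the first. Origin under its centre.
- tin: Bystander: round flat white tin, 52 mm across, 20 mm high. Origin under its centre.
- ferrules: Bystander: small blue box with clear lid, 34 x 50 x 14 mm, behind the cradle. Origin under its centre.
- dish: Bystander: petri dish, 64 mm across, 14 mm high, behind the cradle. Origin under its centre.
- pincers: Bystander: steel tweezers, 128 mm long (along y), 12 mm wide, 8 mm high, lying on the table. Origin under the middle.

How it is judged:
On the way, in this order (a step that is already met when the one before it is completed fails the run):
1. the lever is pressed in against its stop by the fingers, at its outer third (value of joint crimper_lever above 0.148 rad and contact force between the fingers and crimper_lever above 2 N and y of the grasp point in the frame of lever_press between -0.04 and 0.035 m), for 0.2 s.
2. the lever is let go and springs right back out (value of joint crimper_lever below 0.012 rad and contact force between the fingers and crimper_lever below 0.3 N), for 0.2 s.
At the end, for the whole second after the job is handed in: The lever is held at its stop (over 0.148 rad) by the fingers pressing its outer face with 2 to 25 N, the tool point within 35 mm of the press point towards the pivot and 40 mm past it; the crimper and every bystander lie within 10 mm of where they started (all of step 1 and contact force between the fingers and crimper_lever below 25 N and x of the grasp point in the frame of lever_press above 0 m and distance of each of crimper, vial_one, vial_two, tin, ferrules, dish, pincers from where it was at the start of the episode below 0.01 m); the arm keeps its last pose, push and grip.
It fails at once if the lever is gripped or pulled from inside instead of pressed with the outside of the fingers (contact force between the fingers and crimper_lever above 0.5 N and x of the grasp point in the frame of lever_press below 0 m).
It fails at once if the lever is forced, with more than 40 N (contact force between the fingers and crimper_lever above 40 N).
It fails at once if the fingers press on the crimper's handle, foot or head (over 2 N) (contact force between the fingers and crimper_c0 above 2 N or contact force between the fingers and crimper_c1 above 2 N or contact force between the fingers and crimper_c2 above 2 N or contact force between the fingers and crimper_c3 above 2 N).
It fails at once if the crimper is shifted over 15 mm or lifted from its cradle (distance of crimper from where it was at the start of the episode above 0.015 m or z of crimper in the frame of cradle above 0.018 m).
It fails at once if a bystander is moved over 15 mm or lifted (distance of any of vial_one, vial_two, tin, ferrules, dish, pincers from where it was at the start of the episode above 0.015 m).
It also fails if it takes over 32 s, if anything falls off the work surface, if the arm or the gripper's body presses on something with over 40 N, if the wrist force passes 120 N, or if a joint passes its speed limit or range.

## Robot

A 7-joint arm with a two-finger parallel gripper is mounted at the origin on a cart in front of the work surface, level with it; the furniture and walls round the work are solid. World frame = base frame: x ahead of the robot, y to its left, z up, the work surface at z = 0. Lengths are in m, angles in rad, forces in N, time in s.
With the tool pointing down it reaches from about 0.425 to 0.925 m from the base axis. Payload 6.8 kg.
Tool frame: the origin (TCP) lies between the finger pads, 19 mm behind the fingertips; this is the grasp point; z points along the fingers, y is the line along which they close (so a half turn about z gives the same grasp; the last joint's range is limited). The gripper opens to 88 mm and grips with 3 to 60 N. Pads are 20 mm wide; open, the fingers measure 115 mm over their backs; the gripper's body (75 mm by 178 mm) begins 61 mm behind the grasp point.
Start: joints at [1.168, 0.477, 0.022, 1.555, -0.011, 1.109, -0.083], TCP at [0.196, -0.646, 0.241] pointing down, gripper open.
Joint ranges: [-2.96, 2.96], [-0.34, 2.1], [-1.41, 1.46], [0.24, 2.44], [-1.37, 4.51], [0.17, 1.92], [-2.96, 2.96]. Speed limits (rad/s): [2.39, 2.39, 3.14, 3.14, 3.14, 3.14, 3.14].

## Interface

Orientations are given as a unit quaternion [w, x, y, z].
In Python, from rig import arm, grip, viewer gives the robot as it stands. Calls block until the motion is done:
- arm.move_pose(position, orientation): joint-space move of the TCP to a pose.
- arm.move_straight(position, rate=0.15, rotation=None, force_limit=None): straight line of the TCP; rotation=None keeps the orientation; rate is the mean speed in m/s. With force_limit (N) it stops when the force on the tool has changed by that much, and returns True; else False.
- arm.move_joints(angles): joint-space move.
- grip(opening): finger opening in m; the grip force is fixed at half the most; returns when the fingers have stopped.
- arm.sleep(seconds).
- arm.ik(position, orientation): joint angles nearest the present ones, or None.
- arm.sense(): the state.
- viewer.get_image(name): name is "side" or "top" or "wrist"; returns a dict with "pixels" (480x640x3 uint8, blue, green, red), "mtx" (3x3 intrinsics, pixels), "R" (3x3) and "t" (3): a world point X has camera coordinates R X + t. Camera axes: x right, y down, z forward; pixel columns grow to the right and rows downward; lengths in m; the calibration is good to about 2 mm. A picture is of the moment at which its call begins. There is no depth.
A pose or a line that the arm cannot do raises arm.PlanningError and nothing moves.
- arm.close_job(): hands the job in; it is judged then, once.
The state is a dict: "time": time; "joint_positions": joint angles; "qd": joint speeds; "joint_torque": joint torques, N m; "tcp_pos": TCP position; "eef_rot": TCP orientation; "wrist_force": force on the tool from outside, world axes, zero at the start; "torque": the same for the moment, N m; "opening": finger opening in m; "finger_force": force on a finger pad.
Only numpy, scipy, OpenCV 4.12 (cv2) and the standard library are available. Lean on these libraries where they do the work, as an engineer would, in place of code of your own. Each camera call takes 0.05 s, during which the arm holds its last target. There are 200 camera calls.

## Working session

There is one attempt and no reset: what is moved stays moved. The work goes in short steps, each a Python script; the robot and the scene stay as the last script left them, time stands still between calls to the robot, and variables do not carry over. Pictures are saved under pics/ and viewed, at most 10 in all, crops included, and the job is handed in when it is done.

```bash
mkdir -p pics
python3 - <<'E'
from rig import arm,grip,viewer
import cv2,numpy as np,pickle
d={}
for n in("top","side"):
    d[n]=viewer.get_image(n); cv2.imwrite(f"pics/{n}0.png",d[n]["pixels"]); 
    print(n,d[n]["mtx"].round(1).tolist(),(-d[n]["R"].T@d[n]["t"]).round(3))
pickle.dump(d,open("im0.pkl","wb"))
s=arm.sense();print(s["time"],s["tcp_pos"],s["eef_rot"],s["opening"])
E
```

```text
top [[437.6, 0.0, 327.7], [0.0, 437.6, 237.1], [0.0, 0.0, 1.0]] [ 0.353 -0.131  0.885]
side [[491.2, 0.0, 316.7], [0.0, 491.2, 237.3], [0.0, 0.0, 1.0]] [0.425 0.502 0.624]
0.1 [ 0.19598742 -0.64541389  0.2405089 ] [-7.66670700e-04  9.89150057e-01  1.46906592e-01 -1.72248653e-04] 0.08765876939593985
```

View pics/top0.png

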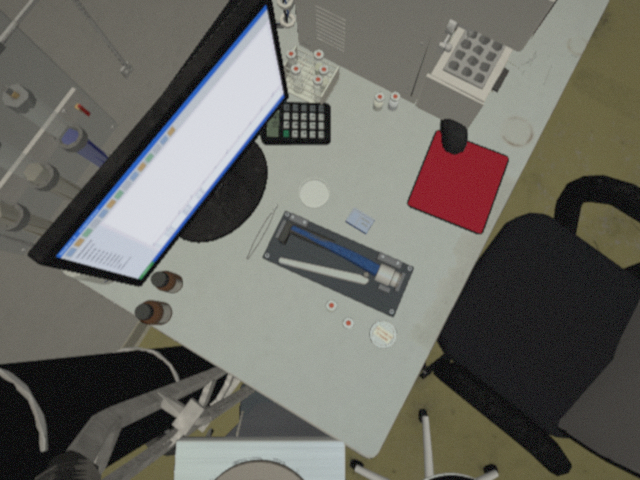

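View pics/side0.png

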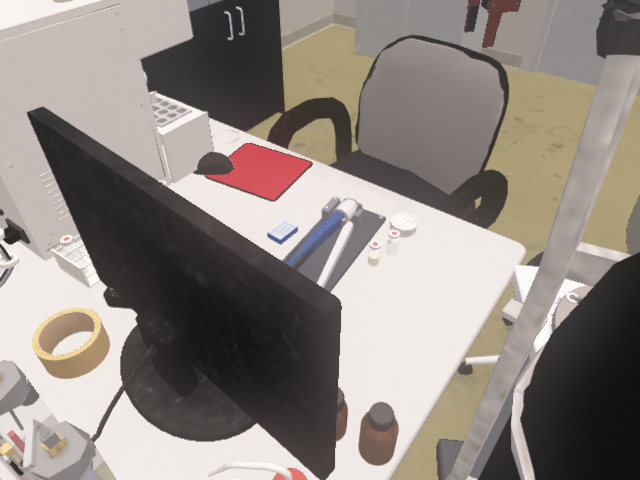

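The top view shows the cradle plate with corners near (285,211), (413,262), (392,315) and (263,258). The white lever runs from (280,262) to (367,282) and the head is at (388,275). The vials are at (331,305) and (348,323), the tin at (383,334) and the tweezers at (262,232). In the side view the monitor hides the lever's free end.

```bash
cat > h.py <<'E'
import numpy as np,cv2
def ray(im,uv,z):
    uv=np.atleast_2d(uv).astype(float)
    d=np.c_[uv,np.ones(len(uv))]@np.linalg.inv(im["mtx"]).T@im["R"]
    c=-im["R"].T@im["t"]
    return c+d*((z-c[2])/d[:,2])[:,None]
def proj(im,X):
    p=(np.atleast_2d(X)@im["R"].T+im["t"])@im["mtx"].T
    return p[:,:2]/p[:,2:]
E
python3 - <<'E'
import pickle,cv2,numpy as np
from h import *
im=pickle.load(open("im0.pkl","rb"))["top"];p=im["pixels"]
hsv=cv2.cvtColor(p,cv2.COLOR_BGR2HSV);g=hsv[...,2]
roi=np.zeros(g.shape,np.uint8);cv2.fillPoly(roi,[np.array([(283,203),(425,258),(397,322),(254,262)])],255)
dark=((g<120)&(roi>0)).astype(np.uint8)*255
dark=cv2.morphologyEx(dark,cv2.MORPH_CLOSE,np.ones((9,9)))
c=max(cv2.findContours(dark,0,2)[0],key=cv2.contourArea)
W=ray(im,c[:,0]+0.0,0.01)[:,:2]
r=cv2.minAreaRect((W*1000).astype(np.float32));print("plate",r);box=cv2.boxPoints(r);print(box)
inner=cv2.erode(cv2.fillPoly(np.zeros_like(g),[cv2.convexHull(c)],255),np.ones((5,5)))
white=((g>150)&(hsv[...,1]<60)&(inner>0)).astype(np.uint8)*255
n,l,st,ce=cv2.connectedComponentsWithStats(white)
for i in range(1,n):
    if st[i,4]>60:
        cc=cv2.findContours((l==i).astype(np.uint8),0,2)[0][0][:,0]
        rr=cv2.minAreaRect((ray(im,cc,.035)[:,:2]*1000).astype(np.float32));print(i,st[i],rr,cv2.boxPoints(rr).round(1).tolist())
for n,uv,z in(("v1",(331,305),.047),("v2",(348,323),.047),("tin",(383,334),.02),("twz",(262,232),.005),("mon",(140,280),.0),("bot1",(167,281),.05),("bot2",(152,312),.05)):print(n,ray(im,uv,z)[0].round(3))
vis=p.copy();cv2.drawContours(vis,[c],-1,(0,255,0),1);vis[white>0]=(0,0,255)
cv2.imwrite("pics/a.png",cv2.resize(np.hstack([p[190:350,240:430],vis[190:350,240:430]]),None,fx=2.1,fy=3.0,interpolation=0) if 0 else cv2.resize(np.vstack([p[200:345,245:425],vis[200:345,245:425]]),None,fx=2.05,fy=2.05,interpolation=2))
E
```

```text
plate ((485.3225402832031, -148.31289672851562), (288.9037780761719, 110.02207946777344), 65.46371459960938)
[[ 375.29263   -256.87616  ]
 [ 475.37958   -302.56497  ]
 [ 595.3524     -39.749634 ]
 [ 495.2655       5.9391785]]
3 [279 258  89  25 495] ((466.58929443359375, -118.8636245727539), (176.56080627441406, 12.890313148498535), 76.57319641113281) [[439.79998779296875, -203.1999969482422], [452.3999938964844, -206.1999969482422], [493.3999938964844, -34.5], [480.79998779296875, -31.5]]
5 [377 266  22  18 228] ((455.1698913574219, -244.91061401367188), (39.04423522949219, 25.95114517211914), 66.2603530883789) [[435.3999938964844, -257.6000061035156], [459.20001220703125, -268.0], [474.8999938964844, -232.3000030517578], [451.20001220703125, -221.8000030517578]]
v1 [ 0.398 -0.135  0.047]
v2 [ 0.364 -0.166  0.047]
tin [ 0.344 -0.235  0.02 ]
twz [0.549 0.007 0.005]
mon [0.451 0.252 0.   ]
bot1 [0.444 0.179 0.05 ]
bot2 [0.385 0.203 0.05 ]
```

View pics/a.png

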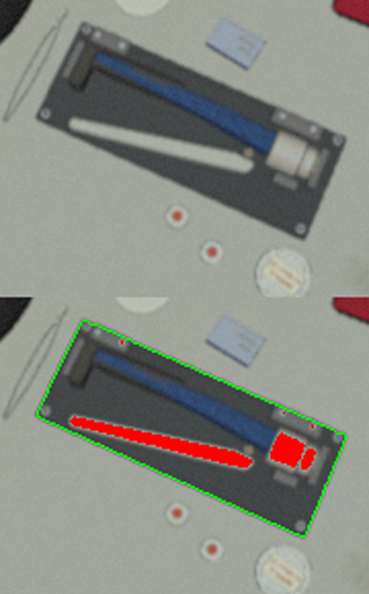

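The plate fit is 289 x 110 mm, which matches the description, and the lever strip agrees with the stated pivot and length. Next I move to a hover beside the press point with the fingers closed.

```bash
cat >> h.py <<'E'
P=np.array([.4764,-.0541,0])          # press point, lever at rest
A=np.deg2rad(-20.);N=np.array([np.cos(A),np.sin(A),0])   # press direction
Q=[0,np.cos(A/2),np.sin(A/2),0]       # tool down, tool x along N
Z=np.array([0,0,1.])
def show(s):print(round(s["time"],2),np.round(s["tcp_pos"],4),np.round(s["eef_rot"],3),"F",np.round(s["wrist_force"],2),"Fn",round(-float(np.dot(s["wrist_force"],N)),2),round(s["opening"],4))
E
python3 - <<'E'
from rig import arm,grip,viewer
from h import *
show(arm.sense())
h=P-.038*N
print(arm.ik(h+.2*Z,Q),arm.ik(h+.036*Z,Q))
arm.move_pose(h+.2*Z,Q);show(arm.sense())
grip(0.0);show(arm.sense())
arm.move_straight(h+.08*Z,rate=.15,force_limit=10);show(arm.sense())
im=viewer.get_image("wrist");cv2.imwrite("pics/w1.png",im["pixels"])
im=viewer.get_image("side");cv2.imwrite("pics/s1.png",im["pixels"])
E
```

```text
0.1 [ 0.196  -0.6454  0.2405] [-0.001  0.989  0.147 -0.   ] F [ 0.1  -0.45  0.16] Fn -0.25 0.0877
[ 0.35678876  0.17514301 -0.44392755  2.10601992  0.09729777  0.8794382
 -2.06320248] [ 0.15056198  0.44858981 -0.23528825  2.23384332  0.2207455   0.47997246
 -2.17851986]
2.42 [ 0.4409 -0.0417  0.2   ] [ 0.     0.985 -0.174  0.   ] F [ 0.62  0.22 -0.18] Fn -0.51 0.0878
3.77 [ 0.4407 -0.0411  0.2   ] [-0.     0.985 -0.174  0.   ] F [-0.36  0.43  0.07] Fn 0.49 0.0003
4.72 [ 0.4412 -0.041   0.0805] [-0.     0.985 -0.174  0.   ] F [-0.28 -0.13 -0.25] Fn 0.22 0.0006
```

View pics/w1.png

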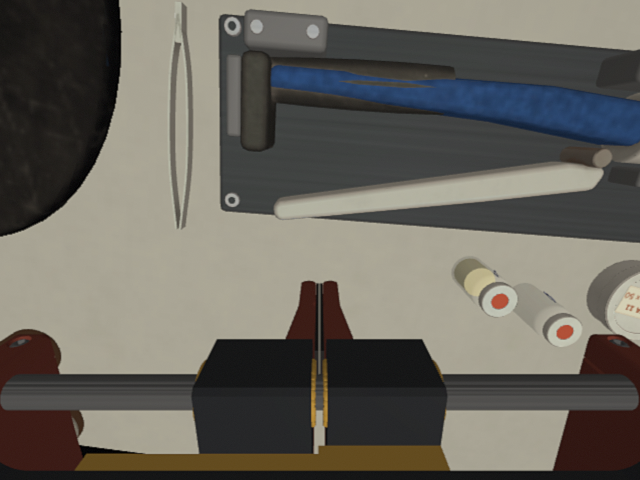

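The wrist view shows the closed fingers (tips at 320,285) in front of the lever's outer third. The lever's free end is at (277,208), and the vials at (498,300) and (563,330) are well clear. Next: descend and make the first press.

Run:
```python
from rig import arm,grip,viewer
from h import *
h=P-.038*N+.036*Z
print(arm.move_straight(h,rate=.1,force_limit=8));show(arm.sense())
print(arm.move_straight(h+.02*N,rate=.06,force_limit=5));show(arm.sense())
print(arm.move_straight(h+.065*N,rate=.02,force_limit=9));s=arm.sense();show(s);print("travel past face",np.dot(s["tcp_pos"]-P,N))
arm.sleep(.3);show(arm.sense())
im=viewer.get_image("wrist");cv2.imwrite("pics/w2.png",im["pixels"])
```

```text
False
5.41 [ 0.4408 -0.041   0.0362] [-0.     0.985 -0.174  0.   ] F [0.62 0.44 0.87] Fn -0.43 0.0004
False
5.89 [ 0.4598 -0.0481  0.036 ] [-0.     0.985 -0.174  0.   ] F [-0.6  -0.69  0.49] Fn 0.33 0.0002
True
7.43 [ 0.4889 -0.0584  0.0352] [-0.     0.985 -0.173 -0.003] F [-4.67  2.21  2.2 ] Fn 5.14 0.0009
travel past face 0.013217517301500033
7.73 [ 0.4883 -0.0582  0.0349] [-0.     0.985 -0.173 -0.003] F [-3.49  0.01  2.16] Fn 3.28 0.0006
```

View pics/w2.png

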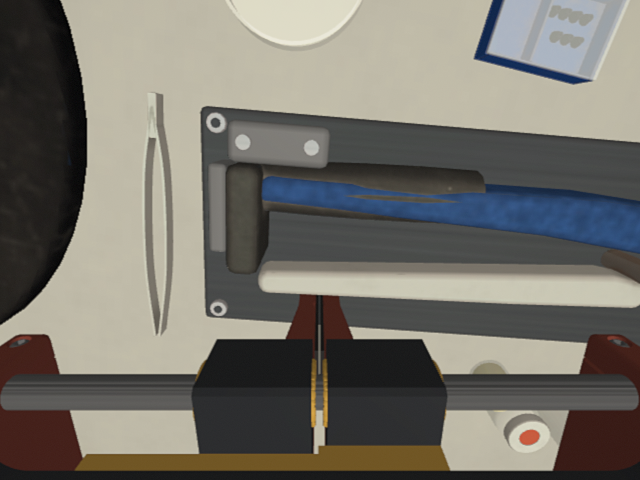

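The wrist view shows the lever lying almost parallel to the closed fingers (free end 262,275, face along row ~300) with the finger tips on its outer face at (320,295). So it is at or near the stop. A little more push will confirm that.

```bash
cat >> h.py <<'E'
def mean(arm,n=12):
    f=[]
    for _ in range(n):
        arm.sleep(.03);f.append(-np.dot(arm.sense()["wrist_force"],N))
    s=arm.sense();print(round(s["time"],2),"Fn mean %.2f sd %.2f"%(np.mean(f),np.std(f)),"x %.4f"%np.dot(s["tcp_pos"]-P,N),"z %.4f"%s["tcp_pos"][2],flush=True);return np.mean(f)
E
python3 - <<'E'
from rig import arm
from h import *
mean(arm)
for k in range(5):
    p=arm.sense()["tcp_pos"].copy();p=P+N*(np.dot(p-P,N)+.0015)+.036*Z
    print(arm.move_straight(p,rate=.01,force_limit=8))
    if mean(arm,8)>8:break
E
```

```text
8.18 Fn mean 3.21 sd 0.63 x 0.0125 z 0.0348
False
8.78 Fn mean 4.52 sd 0.26 x 0.0138 z 0.0359
False
9.33 Fn mean 6.86 sd 0.44 x 0.0142 z 0.0357
False
9.85 Fn mean 7.22 sd 0.54 x 0.0143 z 0.0357
False
10.37 Fn mean 7.61 sd 0.37 x 0.0143 z 0.0356
False
10.88 Fn mean 7.55 sd 0.65 x 0.0144 z 0.0356
```

The position stays at 14 mm while the force climbs to 7.6 N, so it is on the stop. Release and check that it springs back.

Run:
```python
from rig import arm,viewer
from h import *
arm.move_straight(P-.030*N+.036*Z,rate=.06);arm.sleep(.6);mean(arm,8)
im=viewer.get_image("wrist");cv2.imwrite("pics/w3.png",im["pixels"])
```

```text
12.67 Fn mean 0.11 sd 0.35 x -0.0300 z 0.0360
```

View pics/w3.png

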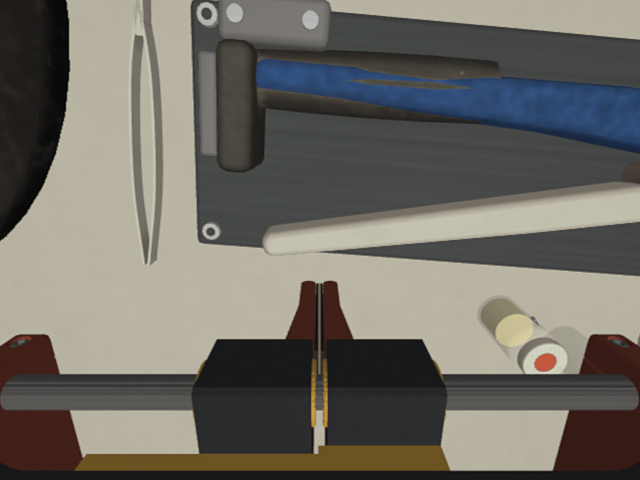

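The lever has sprung right back out: its free end is at (268,243), it is tilted as at the start, and the finger tips at (320,285) are clear of it. Next is the second press, which I then hold.

Run:
```python
from rig import arm,viewer
from h import *
arm.move_straight(P-.018*N+.036*Z,rate=.05,force_limit=6)
print(arm.move_straight(P+.0115*N+.036*Z,rate=.03,force_limit=15))
print(arm.move_straight(P+.016*N+.036*Z,rate=.01,force_limit=15));f=mean(arm,10)
for k in range(5):
    if f>7:break
    x=np.dot(arm.sense()["tcp_pos"]-P,N)
    arm.move_straight(P+N*(x+.002)+.036*Z,rate=.01,force_limit=10);f=mean(arm,10)
arm.sleep(.5);mean(arm,10);show(arm.sense())
im=viewer.get_image("wrist");cv2.imwrite("pics/w4.png",im["pixels"])
```

```text
False
False
15.18 Fn mean 7.13 sd 0.60 x 0.0144 z 0.0357
16.01 Fn mean 7.01 sd 0.54 x 0.0144 z 0.0357
16.01 [ 0.4902 -0.0583  0.0357] [-0.001  0.985 -0.172 -0.004] F [-5.04  7.24  1.38] Fn 7.22 0.0005
```

View pics/w4.png

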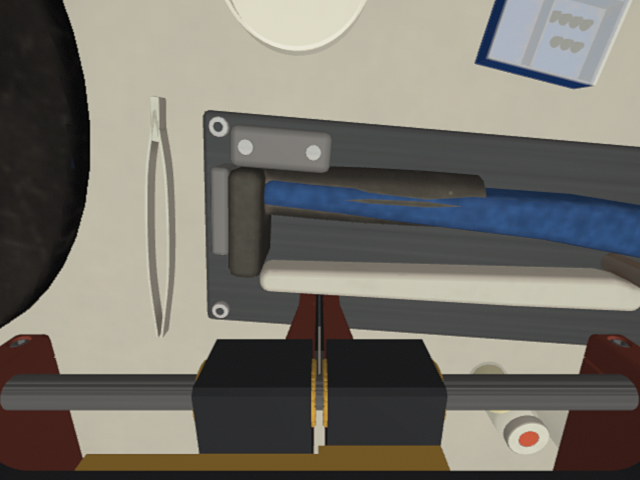

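The lever is at the same stop position as before (free end 262,275). The push is a steady 7 N from the fingers at (320,298), and the crimper and surroundings look undisturbed. Handing in.

Run:
```python
from rig import arm
print(arm.close_job())
```

```text
the job is handed in; nothing more can be done
None
```

I pressed the lever to its stop, let it spring right back out, and pressed it to the stop again; the job was handed in at about 16 s with the fingers still holding it at about 7 N. The hand-in gave no verdict, and I saw no shift of the crimper or bystanders in the wrist pictures, though I did not measure their positions.

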